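# Close the gas-permeation cell crosswise

## Task

Close the gas-permeation cell on the bench by pushing its four orange clamping levers round clockwise, crosswise in two rounds: in the first round bring each lever to about half its travel, pointing straight out from its corner, doing two opposite corners first and then the other two; in the second round take them to their stops in the same crosswise way. The upper plate must go down evenly without being cocked and end seated flush on the lower block, and the bottle, jar, can and case standing around must be left alone.

Things in the scene. Friction and masses are not known exactly. Their poses are not given: they have to be found in the camera images.
- cell: Lower half of a gas-permeation cell, fixed to the bench: steel block 130 x 130 mm, 50 mm tall, on a 160 x 160 mm foot. Origin at the centre of its underside, z up, x and y along its sides. Four screws stand at (+-50, +-50) mm in this frame, each turned by an orange clamping lever; they hold the upper plate down against lift springs.
- plate: Upper plate, aluminium, 130 x 130 x 14 mm, held captive by the four screws. Origin at the centre of its underside, z up, axes as the cell's. At its centre stands a round pressure gauge, 50 mm across, its top 61 mm above the plate's top face. At first it rides on springs up to 4.6 mm above the lower block; seated flush its origin is at z = 0.050.
- seat (a point): Centre of the lower block's top face (z = 0.050), on which the plate seats. Each rad of a lever takes its screw, and the plate's corner under it, down 2 mm (steep thread). In the cell's frame the levers point, from their screws, at D + 1.2 rad - (joint value), anticlockwise from the cell's x axis; D = 45, 135, 225, 315 deg for a, b, c, d is straight outward from the corner.
- lever_a (a joint): Turn of the lever at the cell's +x +y corner (opposite is lever_c), rad, growing clockwise from above = tightening. 0 is loose (lever 69 deg anticlockwise of straight outward), 1.2 half-way (straight outward from the corner), 2.4 the hard stop, fully home. Starts at 0 to 0.45 and stays where it is left. Turning takes about 0.2 N m: 4 to 5 N at 45 mm from the axis.
- push_a (a point): Middle of lever_a's arm, 45 mm out from its screw axis, z about 0.097 loose, 5 mm lower when home. The orange arm is 13 mm wide, 14 mm deep, rises 10 deg outward, ends 66 mm from the axis; hub 24 mm across, top at z about 0.100. Free below down to the plate's top at z 0.068 (lower beyond its edge). It can be pushed sideways by shut fingers from above.
- lever_b (a joint): Turn of the lever at the cell's -x +y corner (opposite is lever_d), rad, growing clockwise from above = tightening. 0 is loose (lever 69 deg anticlockwise of straight outward), 1.2 half-way (straight outward from the corner), 2.4 the hard stop, fully home. Starts at 0 to 0.45 and stays where it is left. Turning takes about 0.2 N m: 4 to 5 N at 45 mm from the axis.
- push_b (a point): Middle of lever_b's arm, 45 mm out from its screw axis, z about 0.097 loose, 5 mm lower when home. The orange arm is 13 mm wide, 14 mm deep, rises 10 deg outward, ends 66 mm from the axis; hub 24 mm across, top at z about 0.100. Free below down to the plate's top at z 0.068 (lower beyond its edge). It can be pushed sideways by shut fingers from above.
- lever_c (a joint): Turn of the lever at the cell's -x -y corner (opposite is lever_a), rad, growing clockwise from above = tightening. 0 is loose (lever 69 deg anticlockwise of straight outward), 1.2 half-way (straight outward from the corner), 2.4 the hard stop, fully home. Starts at 0 to 0.45 and stays where it is left. Turning takes about 0.2 N m: 4 to 5 N at 45 mm from the axis.
- push_c (a point): Middle of lever_c's arm, 45 mm out from its screw axis, z about 0.097 loose, 5 mm lower when home. The orange arm is 13 mm wide, 14 mm deep, rises 10 deg outward, ends 66 mm from the axis; hub 24 mm across, top at z about 0.100. Free below down to the plate's top at z 0.068 (lower beyond its edge). It can be pushed sideways by shut fingers from above.
- lever_d (a joint): Turn of the lever at the cell's +x -y corner (opposite is lever_b), rad, growing clockwise from above = tightening. 0 is loose (lever 69 deg anticlockwise of straight outward), 1.2 half-way (straight outward from the corner), 2.4 the hard stop, fully home. Starts at 0 to 0.45 and stays where it is left. Turning takes about 0.2 N m: 4 to 5 N at 45 mm from the axis.
- push_d (a point): Middle of lever_d's arm, 45 mm out from its screw axis, z about 0.097 loose, 5 mm lower when home. The orange arm is 13 mm wide, 14 mm deep, rises 10 deg outward, ends 66 mm from the axis; hub 24 mm across, top at z about 0.100. Free below down to the plate's top at z 0.068 (lower beyond its edge). It can be pushed sideways by shut fingers from above.
- amber: Amber glass bottle, 68 mm across, 165 mm tall, standing beside the cell; origin at the centre of its underside. Bystander: leave alone.
- can: Calibration-gas can with a blue label, 66 mm across, 200 mm tall, standing beside the cell; origin at the centre of its underside. Bystander: leave alone.
- case: Round dark case, 106 mm across, 69 mm tall, standing beside the cell; origin at the centre of its underside. Bystander: leave alone.
- jar: Glass jar with a white cap, 62 mm across, 85 mm tall, standing beside the cell; origin at the centre of its underside. Bystander: leave alone.
Things that resemble listed ones, but are neither listed nor needed, are in the scene too. There is more than one size of the cell; the job needs the middle-sized.

How it is judged:
By the outcome, as a careful person would: the job done as asked, in the order asked, and still so for the second after the job is handed in, with the robot touching nothing.
It also fails if it takes over 72 s, if anything falls off the work surface, if the arm or the gripper's body presses on something with over 40 N, if the wrist force passes 120 N, or if a joint passes its speed limit or range.

## Robot

A 7-joint arm with a two-finger parallel gripper is mounted at the origin on the work surface. World frame = base frame: x ahead of the robot, y to its left, z up, the work surface at z = 0. Lengths are in m, angles in rad, forces in N, time in s.
With the tool pointing down it reaches from about 0.425 to 0.825 m from the base axis. Payload 3.6 kg.
Tool frame: the origin (TCP) lies midway between the tips of the shut fingers; the grasp point (between the pads) lies 19 mm behind it; z points along the fingers, x is the direction in which the jaws open and shut, and the axes are right-handed (so a half turn about z gives the same grasp; the last joint's range is limited). The gripper opens to 85 mm and grips with 20 to 120 N. Pads are 22 mm wide; open, the fingers measure 114 mm over their backs; the gripper's body (76 mm by 85 mm) begins 54 mm behind the grasp point. The pads swing forward as they close: fully open they stand 13 mm farther back than shut.
Start: joints at [-1.135, 0.615, -0.013, 1.423, 0.008, 1.103, -0.04], TCP at [0.29, 0.582, 0.231] pointing down, gripper open.
Joint ranges: [-3.12, 3.12], [-0.3, 2.06], [-1.34, 1.32], [0.26, 2.42], [-1.36, 4.5], [0.01, 1.98], [-2.84, 2.84]. Speed limits (rad/s): [2.79, 2.79, 3.14, 3.14, 3.14, 3.14, 3.14].

## Interface

Orientations are given as a unit quaternion [w, x, y, z].
In Python, from rig import r, move_gripper, solver, vision, job gives the robot as it stands. Calls block until the motion is done:
- r.move_to(position, orientation): joint-space move of the TCP to a pose.
- r.move_l(position, attitude=None, max_speed=0.15, force_limit=None): straight line of the TCP; attitude=None keeps the orientation; max_speed is the mean speed in m/s. With force_limit (N) it stops when the force on the tool has changed by that much, and returns True; else False.
- r.move_joints(angles): joint-space move.
- move_gripper(opening, f_grip=None): opening from 0.0 (shut) to 1.0 (fully open); f_grip is the grip in N (None keeps the last); returns when the fingers have stopped.
- r.dwell(seconds).
- solver.solve_ik(position, orientation): joint angles nearest the present ones, or None.
- vision.snapshot(name): name is "side" or "top" or "wrist"; returns a dict with "frame" (400x640x3 uint8, red, green, blue), "intrinsics" (3x3 intrinsics, pixels), "cam_to_world" (4x4, takes a point from camera to world coordinates). Camera axes: x right, y down, z forward; pixel columns grow to the right and rows downward; lengths in m; the calibration is good to about 2 mm. A picture is of the moment at which its call begins. There is no depth.
A pose or a line that the arm cannot do raises r.PlanningError and nothing moves.
- job.finish_job(): hands the job in, once; it reports no verdict.
Readings, each from a call of its own:
- r.get_t(): time.
- r.get_joint_positions(): joint angles.
- r.get_qd(): joint speeds.
- r.get_tau(): joint torques, N m.
- r.get_ee_pos(): TCP position.
- r.get_eef_rot(): TCP orientation.
- r.get_wrist_force(): force on the tool from outside, world axes, zero at the start.
- r.get_moment(): the same for the moment, N m.
- r.get_gripper_width(): opening from 0.0 (shut) to 1.0 (fully open).
Only numpy, scipy, OpenCV 4.12 (cv2) and the standard library are available. Lean on these libraries where they do the work, as an engineer would, in place of code of your own. Each camera call takes 0.05 s, during which the arm holds its last target. There are 200 camera calls.

## Working session

There is one attempt and no reset: what is moved stays moved. The work goes in short steps, each a Python script; the robot and the scene stay as the last script left them, time stands still between calls to the robot, and variables do not carry over. Pictures are saved under pics/ and viewed, about 8 in all and at most 12, crops included, and the job is handed in when it is done.

```bash
mkdir -p pics; ls; python3 - <<'E'
from rig import r, vision
import cv2,numpy as np
for n in("top","side"):
    s=vision.snapshot(n); cv2.imwrite(f"pics/{n}0.png",s["frame"][:,:,::-1]); np.savez(f"pics/{n}0.npz",**s)
    print(n,s["intrinsics"].tolist(),s["cam_to_world"].round(4).tolist())
print(r.get_t(),r.get_eef_rot())
E
```

```text
pics
top [[402.7922865977724, 0.0, 321.34582122047425], [0.0, 402.7922865977724, 204.70003713871415], [0.0, 0.0, 1.0]] [[-0.0246, -0.9828, 0.1828, 0.3203], [-0.9996, 0.0262, 0.0064, -0.0139], [-0.0111, -0.1826, -0.9831, 1.3209], [0.0, 0.0, 0.0, 1.0]]
side [[506.9981385081495, 0.0, 325.0397181139919], [0.0, 506.9981385081495, 206.3757506279905], [0.0, 0.0, 1.0]] [[0.9503, -0.1891, 0.2474, 0.2167], [-0.3114, -0.5603, 0.7675, -1.1094], [-0.0065, -0.8064, -0.5913, 0.9419], [0.0, 0.0, 0.0, 1.0]]
0.1 [ 6.46360338e-04  8.50139776e-01  5.26555683e-01 -1.02742584e-03]
```

View pics/top0.png

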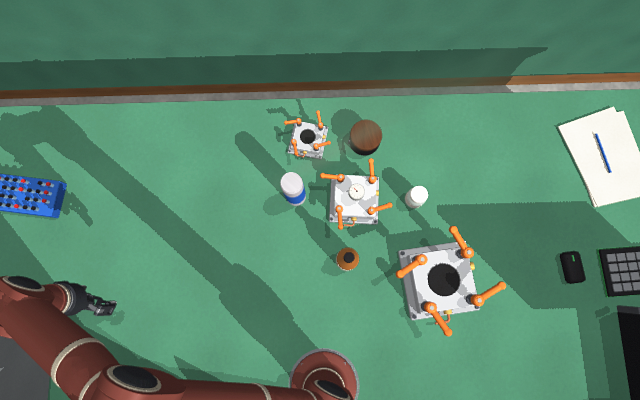

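View pics/side0.png

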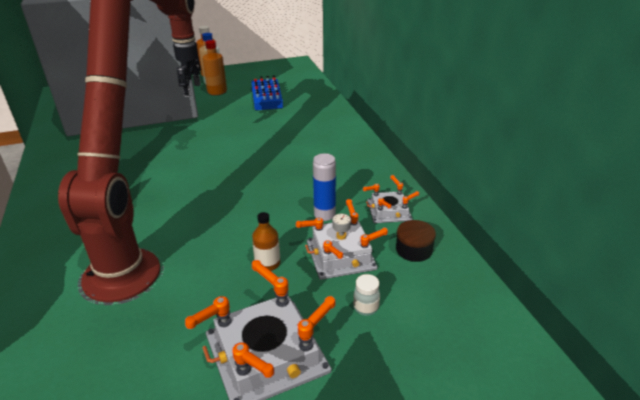

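The middle-sized cell with the gauge is at about (355,193) in the top view. The can is at (292,188), the jar at (417,197), the amber bottle at (347,259) and the case at (366,137).

```bash
cat > h.py <<'E'
import numpy as np, cv2
from rig import r, move_gripper, solver, vision, job
from scipy.spatial.transform import Rotation as R
def ray(s,uv,z):
    M=s["cam_to_world"]; uv=np.atleast_2d(np.asarray(uv,float))
    d=np.c_[uv,np.ones(len(uv))]@np.linalg.inv(s["intrinsics"]).T@M[:3,:3].T
    return M[:3,3]+d*((z-M[2,3])/d[:,2])[:,None]
def proj(s,P):
    M=s["cam_to_world"]; p=(np.atleast_2d(P)-M[:3,3])@M[:3,:3]@s["intrinsics"].T
    return p[:,:2]/p[:,2:]
def down(yaw): # tool x axis at yaw, z down
    q=R.from_matrix(np.array([[np.cos(yaw),np.sin(yaw),0],[np.sin(yaw),-np.cos(yaw),0],[0,0,-1]])).as_quat()
    return [q[3],q[0],q[1],q[2]]
def omask(s):
    h=cv2.cvtColor(s["frame"],cv2.COLOR_RGB2HSV)
    return cv2.inRange(h,(5,180,110),(17,255,255))
E
python3 - <<'E'
from h import *
s=dict(np.load("pics/top0.npz"))
print("gauge",ray(s,[357,190],.13)); 
for n,uv,z in (("can",(291,180),.2),("jar",(418,193),.085),("amber",(348,256),.165),("case",(366,136),.069)): print(n,ray(s,uv,z).round(3))
g=ray(s,[357,190],.13)[0]
move_gripper(0.0)
best=None
for yaw in np.arange(-np.pi,np.pi,np.pi/8):
    q=solver.solve_ik([g[0]-.05,g[1],.36],down(yaw))
    print(round(yaw,2), None if q is None else np.round(q,2))
x=r.get_eef_rot();print(x, r.get_t())
q=r.get_joint_positions()
E
```

```text
gauge [[ 0.58407379 -0.11505809  0.13      ]]
can [[0.603 0.079 0.2  ]]
jar [[ 0.579 -0.309  0.085]]
amber [[ 0.385 -0.079  0.165]]
case [[ 0.777 -0.157  0.069]]
-3.14 [-0.49  0.54  1.14  1.53 -0.49  1.39 -2.46]
-2.75 [-0.49  0.54  1.14  1.53 -0.49  1.39 -2.07]
-2.36 [-0.49  0.54  1.14  1.53 -0.49  1.39 -1.68]
-1.96 [-0.48  0.53  1.11  1.53 -0.48  1.38 -1.3 ]
-1.57 [-0.38  0.45  0.89  1.53 -0.36  1.33 -1.03]
-1.18 [-0.33  0.43  0.79  1.52 -0.31  1.32 -0.69]
-0.79 [-0.28  0.41  0.7   1.52 -0.27  1.31 -0.34]
-0.39 [-0.23  0.39  0.61  1.52 -0.23  1.3   0.01]
0.0 [-0.17  0.38  0.52  1.52 -0.19  1.29  0.37]
0.39 [-0.16  0.38  0.49  1.52 -0.18  1.29  0.75]
0.79 [-0.13  0.37  0.45  1.52 -0.17  1.29  1.13]
1.18 [-0.1   0.37  0.41  1.52 -0.15  1.29  1.5 ]
1.57 [-0.07  0.36  0.36  1.52 -0.13  1.28  1.87]
1.96 [-0.02  0.36  0.28  1.52 -0.1   1.28  2.24]
2.36 [ 0.09  0.35  0.12  1.51 -0.04  1.28  2.57]
2.75 [ 0.84  0.55 -1.15  1.49  0.5   1.43  2.43]
[ 5.48349825e-06  8.50147113e-01  5.26545237e-01 -2.25380504e-05] 0.8667
```

```bash
python3 - <<'E'
from h import *
p=[.52,-.115,.38]
r.move_to(p,down(0.8))
s=vision.snapshot("wrist"); cv2.imwrite("pics/w1.png",s["frame"][:,:,::-1]); np.savez("pics/w1.npz",**s)
print(r.get_ee_pos(),s["cam_to_world"].round(3).tolist(),s["intrinsics"][0].tolist(),proj(s,[.584,-.115,.13]),r.get_t(),r.get_joint_positions())
E
```

```text
[ 0.5203439  -0.11385722  0.37968081] [[0.695, 0.687, 0.212, 0.467], [0.719, -0.664, -0.207, -0.062], [-0.001, 0.296, -0.955, 0.523], [0.0, 0.0, 0.0, 1.0]] [333.1822353133424, 0.0, 315.35588986234217] [[350.53164298 199.36406934]] 3.5667 [-0.15935849  0.34063106  0.48850561  1.51490933 -0.16257177  1.327072
  1.14679749]
```

View pics/w1.png

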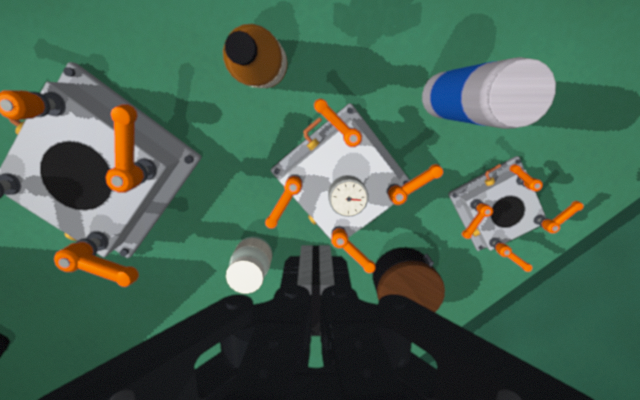

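The wrist view shows the middle cell centred at (348,197). Its hubs are at about (353,137), (293,184), (339,238) and (398,195), with all levers loose. The jar is at (248,268), the case at (410,280) and the amber bottle at (253,52).

```bash
cat >> h.py <<'E'
def levers(s,c0,zt=.101):
    """lever components near c0: (hub xy, direction angle, length) from tip/hub ends"""
    n,lab,st,ce=cv2.connectedComponentsWithStats(omask(s)); out=[]
    for i in range(1,n):
        if st[i,4]<60: continue
        v,u=np.nonzero(lab==i); P=ray(s,np.c_[u,v],zt)[:,:2]
        m=P.mean(0)
        if np.linalg.norm(m-c0)>.14: continue
        (c,(w,h),_)=cv2.minAreaRect((P*1000).astype(np.float32)); 
        d=np.linalg.svd(P-m,full_matrices=False)[2][0]; t=(P-m)@d
        out.append((m,d,t.min(),t.max(),min(w,h),max(w,h),st[i,4]))
    return out
def fitcell(hubs):
    """hubs Nx2 ->centre,yaw (mod 90) by mean and angles (all 4)"""
    c=hubs.mean(0); a=np.arctan2(*(hubs-c).T[::-1]); 
    return c,np.angle(np.exp(1j*4*(a-np.pi/4)).sum())/4,np.linalg.norm(hubs-c,axis=1)
E
python3 - <<'E'
from h import *
for f in("w1","top0"):
    s=dict(np.load(f"pics/{f}.npz")); print(f); H=[];T=[]
    L=levers(s,np.array([.58,-.115]))
    c=np.mean([l[0] for l in L],0)
    for m,d,a,b,w,h,n in L:
        # hub end: with lever loose the end nearer the centre
        e=[m+d*a,m+d*b]; k=np.argmin([np.linalg.norm(x-c) for x in e]); 
        dr=(e[1-k]-e[k]); dr/=np.linalg.norm(dr)
        H.append(e[k]+.012*dr); T.append(np.arctan2(dr[1],dr[0])); print(H[-1].round(4),np.degrees(T[-1]).round(1),round(w),round(h),n)
    if len(H)>=4:
        H=np.array(H); c,y,rad=fitcell(H); print(c,np.degrees(y),rad)
        out=np.arctan2(*(H-c).T[::-1]); print("joint",(np.angle(np.exp(1j*(out+1.2-np.array(T))))).round(2))
    Q=R.from_euler('z',y).as_matrix()[:2,:2]
    im=s["frame"][:,:,::-1].copy()
    for P in [(50,50),(-50,50),(-50,-50),(50,-50)]:
        w=c+Q@np.array(P)/1000; u=proj(s,[*w,.100])[0]; cv2.circle(im,tuple(int(x*8) for x in u),16,(255,0,0),-1,shift=3)
    for P in [(65,65),(-65,65),(-65,-65),(65,-65)]:
        w=c+Q@np.array(P)/1000; u=proj(s,[*w,.068])[0]; cv2.circle(im,tuple(int(x*8) for x in u),16,(0,0,255),-1,shift=3)
    u=proj(s,[*c,.129])[0].astype(int)
    cv2.imwrite(f"pics/{f}_d.png",cv2.resize(im[u[1]-90:u[1]+90,u[0]-100:u[0]+100],None,fx=4,fy=4)[:,:400*2][:600])
a=cv2.imread("pics/w1_d.png");b=cv2.imread("pics/top0_d.png")
cv2.imwrite("pics/d.png",cv2.resize(np.hstack([a,b[:a.shape[0]]]),(800,300)))
E
```

```text
w1
[ 0.5322 -0.0626] -177.4 20 73 577
[ 0.6315 -0.0683] 81.0 24 74 643
[ 0.5256 -0.1604] -74.7 19 79 536
[ 0.6213 -0.167 ] -0.4 23 84 541
[ 0.57765    -0.11454758] -4.252876287173608 [0.06900954 0.07096647 0.06936174 0.06820954]
joint [0.3  0.5  0.08 0.33]
top0
[ 0.6265 -0.1644] 1.5 19 74 82
[ 0.6323 -0.0637] 80.5 23 72 85
[ 0.5301 -0.1744] -74.3 13 60 69
[ 0.53   -0.0565] -173.4 15 69 74
[ 0.57971573 -0.11473213] -0.47659341793541765 [0.06820972 0.07323523 0.0775761  0.07660998]
joint [0.36 0.57 0.23 0.22]
```

View pics/w1_d.png

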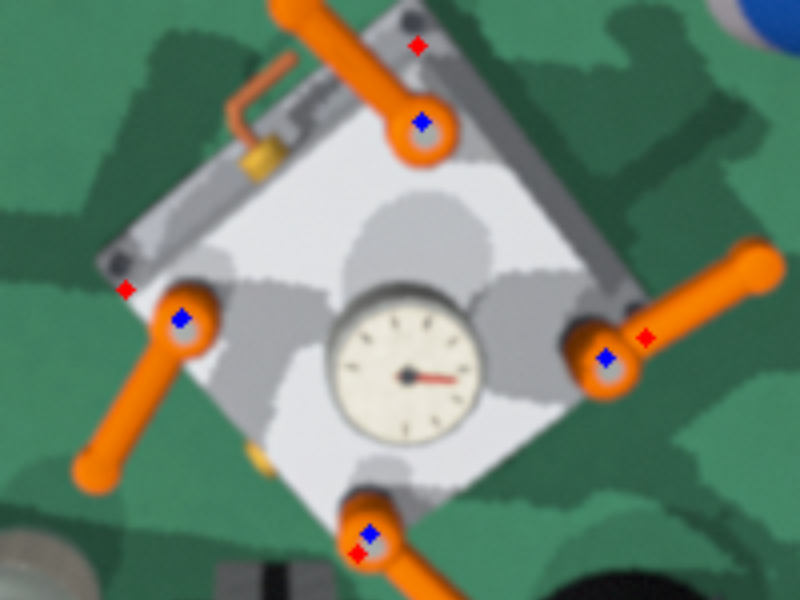

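The grey screw heads in the crop sit at about (428,133), (183,328), (374,546) and (606,368), about 10 crop pixels below my estimates. I'll refit from those heads.

```bash
python3 - <<'E'
from h import *
s=dict(np.load("pics/w1.npz"))
u0=proj(s,[.57765,-.11454758,.129])[0].astype(int)
px=np.array([(428,133),(183,328),(374,546),(606,368)])/4+u0-[100,90]
H=ray(s,px,.101)[:,:2]
tips=np.array([(285,8),(95,473),None,(760,262)],object)
c,y,rad=fitcell(H); print(c,np.degrees(y),rad,H)
out=np.arctan2(*(H-c).T[::-1]); print(np.degrees(out))
for i,t in enumerate(tips):
    if t is not None and i!=2:
        T=ray(s,np.array(t if i!=2 else 0)/4+u0-[100,90],.108)[0,:2]; d=T-H[i]; print(i,np.linalg.norm(d),np.degrees(np.arctan2(d[1],d[0])),"joint",np.angle(np.exp(1j*(out[i]+1.2-np.arctan2(d[1],d[0])))))
t=dict(np.load("pics/top0.npz"))
print("top proj of hubs",proj(t,np.c_[H,[.101]*4]))
for k in range(4): print((c+.0707*np.array([np.cos(y+np.pi/4+k*np.pi/2),np.sin(y+np.pi/4+k*np.pi/2)])).round(4))
print("gauge top pix->", ray(s,np.array((408,376))/4+u0-[100,90],.129))
E
```

```text
[ 0.58152547 -0.11620538] -4.641381700450104 [0.07065795 0.07077405 0.07093947 0.06931863] [[ 0.53632748 -0.06189434]
 [ 0.52750497 -0.16193012]
 [ 0.62801482 -0.16978848]
 [ 0.6342546  -0.07120858]]
[ 129.76743904 -139.75431626  -49.05468926   40.47603603]
0 0.058814205702436645 -174.2366803869448 joint 0.22268751641378845
1 0.05658611886579792 -75.85446516141076 joint 0.0847372068182457
3 0.05791700516626476 85.90891469157877 joint 0.4070466786727329
top proj of hubs [[339.6235437  207.67619687]
 [372.30944987 209.65199422]
 [373.29298281 177.79716521]
 [341.57633176 176.69787553]]
[ 0.6354 -0.0704]
[ 0.5357 -0.0623]
[ 0.5277 -0.162 ]
[ 0.6273 -0.1701]
gauge top pix-> [[ 0.58263362 -0.11617983  0.129     ]]
```

Centre is (0.5815, -0.1162) and yaw -4.6°, with hub radius within 1.4 mm of nominal, and the gauge agrees. First push: lever a to half-way.

```bash
cat >> h.py <<'E'
C=np.array([.5815,-.1162]); Y=np.radians(-4.64); E=.0175; RHO=.045; ZP=.080; ZT=.18
Dg=dict(a=45,b=135,c=225,d=315); Q0=dict(a=.41,b=.22,c=.085,d=.3)
u=lambda a:np.array([np.cos(a),np.sin(a)])
def hub(k): return C+.0707*u(Y+np.radians(Dg[k]))
def phi(k,q): return Y+np.radians(Dg[k])+1.2-q
def pos(k,q,gap,z):
    f=phi(k,q); return [*(hub(k)+RHO*u(f)+(E+gap)*u(f+np.pi/2)),z]
def rot(k,q,qm):   # tool x along the lever, half turn chosen so that mid-sweep yaw is near 0.6
    f=phi(k,q); m=phi(k,qm); n=np.round((0.6-m)/np.pi); return down(f+n*np.pi)
def push(k,q0,q1,stop=False):
    qm=(q0+q1)/2
    r.move_to(pos(k,q0,.011,ZT),rot(k,q0,qm))
    if r.move_l(pos(k,q0,.011,ZP),max_speed=.15,force_limit=12): print("CONTACT going down",r.get_ee_pos()); return
    r.move_l(pos(k,q0,.001,ZP),max_speed=.08,force_limit=15)
    qe=q1-.12 if stop else q1
    for q in np.linspace(q0,qe,max(2,int(np.ceil((qe-q0)/.3))+1))[1:]:
        if r.move_l(pos(k,q,0,ZP),attitude=rot(k,q,qm),max_speed=.08,force_limit=25): print("force at",q)
    if stop: print("stop felt",r.move_l(pos(k,q1+.12,0,ZP),attitude=rot(k,q1+.12,qm),max_speed=.04,force_limit=12))
    qe=q1 if not stop else q1
    p=np.array(r.get_ee_pos()); f=r.get_wrist_force()
    d=p[:2]-hub(k); psi=np.arctan2(d[1],d[0])-np.arctan2(E,RHO)
    print(k,"q from finger",round(float(np.angle(np.exp(1j*(phi(k,0)-psi)))),3),"F",np.round(f,1),"t",r.get_t())
    b=u(phi(k,qe)+np.pi/2)
    r.move_l([*(p[:2]+.01*b),p[2]],max_speed=.1)
    r.move_l([*(p[:2]+.01*b),ZT],max_speed=.2)
def look(name):
    r.move_to([.52,-.115,.38],down(.8)); s=vision.snapshot("wrist")
    cv2.imwrite(f"pics/{name}.png",s["frame"][:,:,::-1]); np.savez(f"pics/{name}.npz",**s)
    uu=proj(s,[*C,.09])[0].astype(int)
    cv2.imwrite(f"pics/{name}_c.png",cv2.resize(s["frame"][uu[1]-90:uu[1]+90,uu[0]-100:uu[0]+100,::-1],None,fx=4,fy=4)[:600]); return s
E
python3 - <<'E'
from h import *
for k in "abcd":  # reach check
    for q in(0.1,1.2,2.5):
        if solver.solve_ik(pos(k,q,0,ZP),rot(k,q,.7 if q<1 else 1.8)) is None: print("no ik",k,q)
push("a",Q0["a"],1.2)
look("a1")
E
```

```text
a q from finger 1.18 F [-3.8  1.2 -1.9] t 6.85
```

View pics/a1.png

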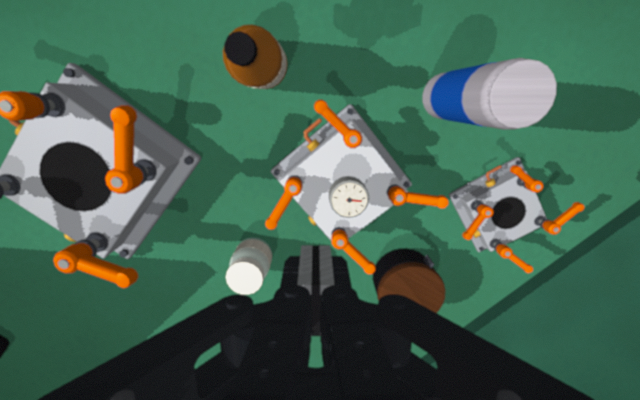

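Lever a turned cleanly: hub (398,196), tip (443,203). Nothing else moved. I'll measure its angle and do c, b and d.

```bash
cat >> h.py <<'E'
def joints(s):
    o={}
    for m,d,a,b,w,h,n in levers(s,C):
        k=min(Dg,key=lambda k:abs(np.linalg.norm(m-hub(k))-.03))
        v=m-hub(k); o[k]=round(float(np.angle(np.exp(1j*(phi(k,0)-np.arctan2(v[1],v[0]))))),2)
    return o
E
python3 - <<'E'
from h import *
print(joints(dict(np.load("pics/w1.npz"))),joints(dict(np.load("pics/a1.npz"))))
for k in "cbd": push(k,Q0[k],1.2)
print(joints(look("r1")),r.get_t())
E
```

```text
{'b': 0.29, 'a': 0.34, 'c': 0.13, 'd': 0.2} {'b': 0.29, 'c': 0.13, 'a': 1.12, 'd': 0.2}
c q from finger 1.201 F [ 1.9 -1.  -3.1] t 12.6583
b q from finger 1.195 F [-0.7 -2.4 -0.6] t 16.8833
d q from finger 1.194 F [ 0.8  2.4 -3.1] t 21.0833
{'b': 1.14, 'c': 1.26, 'a': 1.11, 'd': 2.43} 23.2333
```

View pics/r1.png

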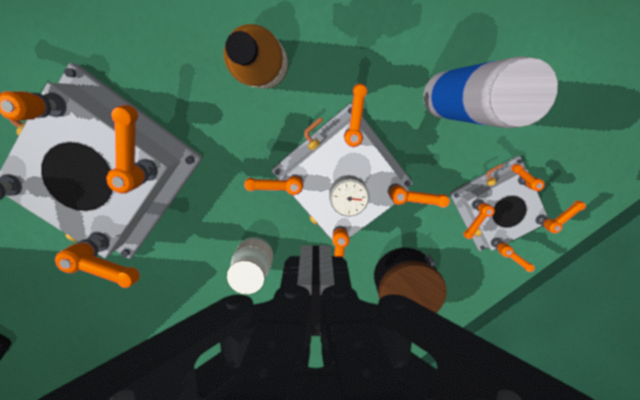

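Levers a, b and c read 1.11–1.26, straight out. d is half hidden by the gripper, which spoils its reading, but in the image it runs straight down from (340,240), so it is straight out too. Now round two.

```bash
python3 - <<'E'
from h import *
for k in "acbd": push(k,1.2,2.4,stop=True)
r.move_to([.49,-.115,.36],down(-.8)); 
s=vision.snapshot("wrist"); cv2.imwrite("pics/r2.png",s["frame"][:,:,::-1]); np.savez("pics/r2.npz",**s)
print(joints(s),r.get_t())
E
```

```text
stop felt False
a q from finger 2.415 F [ 1.3  8.3 -3.3] t 27.4417
stop felt False
c q from finger 2.43 F [-3.8 -8.3 -3. ] t 32.925
stop felt False
b q from finger 2.412 F [-10.4   3.8   1.5] t 38.875
stop felt False
d q from finger 2.44 F [ 8.5 -2.3 -5.9] t 44.2
{'a': 2.44, 'b': 2.41, 'd': 2.53, 'c': 2.48} 46.7833
```

View pics/r2.png

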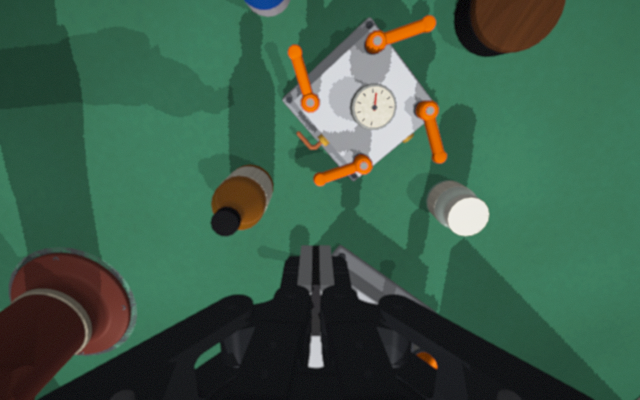

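All four levers are home: finger stalled at 2.41–2.44 rad against a 2.52 command, with force risen to 8.5–11 N. The picture shows them at (430,22), (438,158), (320,180) and (295,52), and the bystanders look undisturbed. The arm is clear, so I'm handing in.

```bash
python3 - <<'E'
from h import *
t=vision.snapshot("top"); s0=np.load("pics/top0.npz")["frame"]
for n,(x,y) in dict(can=(292,188),jar=(417,197),amber=(347,259),case=(366,137)).items():
    w=np.s_[y-14:y+15,x-14:x+15]; print(n,np.abs(t["frame"][w].astype(int)-s0[w]).mean().round(1))
print(r.get_t(),r.get_wrist_force().round(1)); job.finish_job()
E
```

```text
can 7.0
jar 8.1
amber 29.2
case 7.9
46.8333 [-0.4 -0.3  0.2]
the job is handed in; nothing more can be done
```

```bash
python3 - <<'E'
from h import *
print(ray(dict(np.load("pics/r2.npz")),(226,221),.165),ray(dict(np.load("pics/w1.npz")),(241,47),.165))
E
```

```text
the job is handed in; nothing more can be done
```

I closed the cell crosswise in two rounds and handed the job in at 46.8 s. In each round I pushed a, then c, b and d: first to half-way, then to the stops.

**Half-way round:** the finger positions gave 1.18–1.20 rad for all four levers. The camera gave 1.11–1.26 rad for a, b and c. Its 2.43 for d was wrong because the gripper hid most of that lever, but the picture showed d pointing straight out.

**Stops:** the finger stalled at 2.41–2.44 rad on every lever while commanded to 2.52, with the push up to about 8.5–11 N. My 12 N stop signal never triggered, so I judged the stops from the stall. The last picture gave 2.41–2.53 rad.

**Plate:** I did not measure the gap under the plate. That it is seated flush follows from all four levers being home.

**Bystanders:** the can, jar and case matched the first top view closely. The amber bottle's patch differed more (29 against 7–8). The arm or its shadow over it is my guess, but I didn't confirm it. The bottle was standing in the last wrist picture, and I felt no unexpected contact. A follow-up calculation of its position did not run because the rig had closed.

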